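# Clamp the opened handset and bring the flux syringe over it

### The arm

A 7-joint arm with a two-finger parallel gripper is mounted at the origin on the work surface; the furniture and walls round the work are solid. World frame = base frame: x ahead of the robot, y to its left, z up, the work surface at z = 0. Lengths are in m, angles in rad, forces in N, time in s.
With the tool pointing down it reaches from about 0.35 to 0.9 m from the base axis. Payload 8.1 kg.
Tool frame: the origin (TCP) lies at the very end of the fingers, on their centre line; the grasp point (between the pads) lies 19 mm behind it; z points along the fingers, y is the line along which they close (so a half turn about z gives the same grasp; the last joint's range is limited). The gripper opens to 85 mm and grips with 20 to 120 N. Pads are 22 mm wide; open, the fingers measure 114 mm over their backs; the gripper's body (76 mm by 85 mm) begins 54 mm behind the grasp point. The pads swing forward as they close: fully open they stand 13 mm farther back than shut.
Start: joints at [1.129, 0.434, 0.025, 1.573, -0.012, 1.134, -0.075], TCP at [0.208, -0.589, 0.231] pointing down, gripper open.
Joint ranges: [-2.62, 2.62], [-0.44, 2.09], [-1.27, 1.32], [0.08, 2.57], [-1.32, 4.46], [0.12, 2], [-2.74, 2.74]. Speed limits (rad/s): [2.22, 2.22, 3.01, 3.01, 3.14, 3.14, 3.14].

### API

Orientations are given as a 3x3 rotation matrix whose columns are the frame's x, y, z axes.
In Python, from plant import read_state, snapshot, robot gives the robot as it stands. The module is installed in compiled form; this text tells all that it offers.
- The arm moves only by the shell command python3 -m handwheel 'ROWS' [FORCE]. ROWS is JSON, a list of rows, each a list of 5 numbers: the shift along the world's x, y, z in cm, then the turn about the world's z in units of 8 degrees (1.0 is 8 degrees), then the finger opening in cm, from 0 to 8.54. In form: [[dx, dy, dz, turn, fingers], ...]. A call has 1 to 12 rows; each row is the pose to reach, as a shift and turn from the pose commanded when the call began; what a row does not reach only later rows make up. A row lasts 1/10 s, in which the tool goes at most 50 mm and 8.59 degrees, less where a joint would pass 70% of its speed; a pose out of reach is approached as far as the arm can. A call with a gripper value outside its range is refused whole. The fingers move at their own pace and stop on an object; FORCE is the grip in N (left out, the last holds). Time passes only in rows, so rows that repeat a pose let the fingers close. It gives the time, the measured TCP pose, the force, the opening and the grip force at its end, in the units of the state.
- read_state(): the state, without advancing time (a new reading comes with each control period).
- snapshot(name): name is "side" or "top" or "wrist"; returns a dict with "img" (480x640x3 uint8, blue, green, red), "depth" (480x640 float32, m along the optical axis (not along the pixel's ray), 0 where there is no reading), "camera_matrix" (3x3 intrinsics, pixels), "position" and "attitude" of the camera in the world. Camera axes: x right, y down, z forward; pixel columns grow to the right and rows downward; lengths in m; the calibration is good to about 2 mm. The wrist camera is an equidistant fisheye: a pixel r from the principal point sees the ray r / f radians off the axis. A picture is of the moment at which its call begins.
- robot.job_done(): hands the job in; it is judged then, once.
The state is a dict: "clock": time; "joints": joint angles; "qvel": joint speeds; "joint_efforts": joint torques, N m; "eef_pos": TCP position; "eef_rot": TCP orientation; "ft_force": force on the tool from outside, world axes, zero at the start; "torque": the same for the moment, N m; "grip_width": finger opening in m; "grasp_force": force on a finger pad.
Only numpy, scipy, OpenCV 4.12 (cv2) and the standard library are available. Lean on these libraries where they do the work, as an engineer would, in place of code of your own. Each camera call takes 0.05 s, during which the arm holds its last target. There are 200 camera calls.

### The job

Get the opened handset ready for fluxing: first, with the syringe still in its stand, swing the fixture's clamp fully down over the handset. Then draw the flux syringe out of its sloping stand, turn it so that it points straight nose-down, and hold it with the nose about two centimetres above the half of the handset that the clamp leaves free, without touching the handset. Leave the handset in its place and the spools and the blue cap alone, and finish while still holding the syringe there.

Things in the scene. Friction and masses are not known exactly. Their poses are not given: they have to be found in the camera images.
- fixture: Aluminium board fixture, fixed to the worktop: plate 160 x 80 x 10 mm with low blue locating rails (5 mm high). Origin on the worktop, under the centre of the handset. Its x axis runs along the handset toward the clamp hinge (roughly away from the robot), z up; the plate reaches from x = -70 to +90 mm.
- handset: Opened mobile handset, pale shell with the board showing, 104 (x) x 47 (y) x 8 mm, lying loose between the rails of the fixture. Origin at the centre of its underside, 10 mm above the worktop; its axes are those of the fixture.
- board_target (a point): Point on the handset's top face (18 mm above the worktop), middle of the free half that the clamp does not cover: 25 mm from the fixture origin, on its -x side. Axes of the fixture.
- clamp (a joint): Hinge of the steel hold-down clamp, rad: 0 = fully down (arm level, rubber foot 1 mm above the handset, against a stop), grows as it opens upward; starts between 0.8 and 1.25. Stiff by friction: it stays where it is left; about 2 N on its bar moves it. Pushing the bar down from above swings it shut.
- clamp_hinge (a point): Point on the clamp's hinge axis, 44 mm above the worktop, at x = +75 mm of the fixture; the hinge axis is the fixture's y axis.
- clamp_bar (a point): Centre of the red round cross bar at the clamp arm's free end: 11 mm thick, 57 mm long along the fixture's y, 58 mm from the hinge axis. With the clamp down it lies 44 mm above the worktop, at x = +17 mm of the fixture. The arm behind it is 13 mm wide.
- stand: Syringe stand, fixed: dark steel foot 110 x 64 x 8 mm with a grey square socket sloping at 45 degrees, 40 mm deep, 20 x 20 mm inside, 26 mm wide outside; a tongue 12 mm wide runs on 37 mm beyond its mouth under the barrel. Origin under the centre of the foot. The socket rises toward its x axis (roughly away from the robot): draw the syringe out along +x and +z equally. Socket top 59 mm above the worktop.
- syringe: Flux syringe, cream barrel and orange nose, 136 mm long, barrel treated as 16 (x) x 17 (z) mm, 16 g. Its y axis runs along it toward the tail (plunger), so the nose points along -y. Origin midway along it on its underside (z = 0). At the start its lower 40 mm stand in the socket, nose down toward the stand's -x side, y axis 45 degrees above level, x axis level (along the stand's -y).
- syringe_barrel (a point): Good place to grasp the syringe: on the centre line of the barrel, near its flanged upper end, 81 mm from the nose end and 55 mm from the tail end, 41 mm out of the socket; the thin plunger begins 14 mm farther up; grasp across its 16 mm width (the stand's y), for example from straight above; about 77 mm above the worktop at the start. Axes of the syringe.
- syringe_nose (a point): Nose end of the syringe, on its centre line, 81 mm from point syringe_barrel along the syringe's -y. Axes of the syringe.
- solder_spool: Bystander: green solder spool, 34 mm wide, 26 mm high, behind the work; origin at the centre of its underside.
- blue_cap: Bystander: blue screw cap, 27 mm wide, 16 mm high, between the robot and the work; origin at the centre of its underside.
- wick_spool: Bystander: flat white spool, 42 mm wide, 8 mm high, behind the work; origin at the centre of its underside.

How it is judged:
On the way, in this order (a step that is already met when the one before it is completed fails the run):
1. the clamp is fully down, the syringe still in its stand (value of joint clamp below 0.06 rad and distance of syringe_nose from where it was at the start of the episode below 0.012 m), for 0.2 s.
2. the syringe is drawn clear of the stand in the gripper (distance of syringe_nose from where it was at the start of the episode above 0.06 m and contact force between the fingers and syringe above 0.5 N), for 0.1 s.
At the end, for the whole second after the job is handed in: The clamp is fully down (within 0.06 rad); the syringe is held still in the fingers, nose down within 12 degrees of plumb, its nose 4 to 40 mm above the free half of the handset (inside its edges), touching neither handset nor fixture nor clamp; the handset lies flat within 6 mm of where it was (value of joint clamp below 0.06 rad and angle between syringe's own y axis and vertical below 0.21 rad and x of syringe_nose in the frame of fixture between -0.05 and 0 m and y of syringe_nose in the frame of fixture between -0.022 and 0.022 m and height (world z) of syringe_nose between 0.022 and 0.058 m and contact force between the fingers and syringe above 0.5 N and contact force between syringe and fixture below 0.1 N and contact force between syringe and handset below 0.1 N and linear speed of syringe below 0.03 m/s and distance of handset from where it was at the start of the episode below 0.006 m and angle between handset's own z axis and vertical below 0.06 rad); the arm keeps its last pose, push and grip.
It fails at once if the syringe is pressed on the handset (contact force between syringe and handset above 1 N).
It fails at once if a bystander is moved more than 2 cm (distance of any of solder_spool, blue_cap, wick_spool from where it was at the start of the episode above 0.02 m).
It also fails if it takes over 51 s, if anything falls off the work surface, if the arm or the gripper's body presses on something with over 40 N, if the wrist force passes 120 N, or if a joint passes its speed limit or range.

## Working session

There is one attempt and no reset: what is moved stays moved. The work goes in short steps, Python scripts to look and compute and a shell command to move; the robot and the scene stay as the last step left them, time stands still between calls to the robot, and variables do not carry over. Pictures are saved under pics/ and viewed, at most 12 in all, crops included, and the job is handed in when it is done.

```bash
mkdir -p pics
cat > h.py <<'E'
import numpy as np, cv2
from plant import read_state, snapshot, robot
def cloud(s):
    K=s["camera_matrix"]; d=s["depth"]; v,u=np.mgrid[:480,:640]
    c=np.stack([(u-K[0,2])/K[0,0]*d,(v-K[1,2])/K[1,1]*d,d],-1)
    return c@np.array(s["attitude"]).T+np.array(s["position"])
E
python3 - <<'E'
from h import *
for n in("top","side"):
    s=snapshot(n); cv2.imwrite(f"pics/{n}0.png",s["img"]); np.savez(f"{n}0.npz",**s)
    print(n,s["position"],s["attitude"],s["camera_matrix"][0])
r=read_state();print(r["eef_rot"],r["clock"],r["grip_width"])
E
```

```text
top [ 0.33834395 -0.21822873  1.01185213] [[ 0.01609692 -0.98215418  0.18738745]
 [-0.99973558 -0.01888756 -0.0131163 ]
 [ 0.01642152 -0.18712677 -0.98219851]] [622.12341633   0.         324.92024109]
side [ 0.30940328 -0.65231625  0.77040447] [[ 0.8734369  -0.40182692  0.27503291]
 [-0.48693374 -0.72293952  0.4901571 ]
 [ 0.00187384 -0.5620441  -0.82710514]] [445.03519011   0.         319.08883608]
[[ 9.43185567e-01  3.32265860e-01 -6.19821310e-04]
 [ 3.32266407e-01 -9.43184649e-01  1.32408260e-03]
 [-1.44658500e-04 -1.45480140e-03 -9.99998931e-01]] 0.1 0.08565792546831935
```

View pics/top0.png

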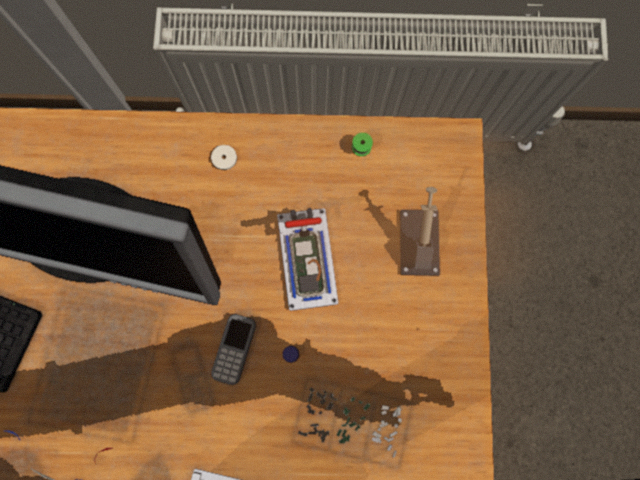

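View pics/side0.png

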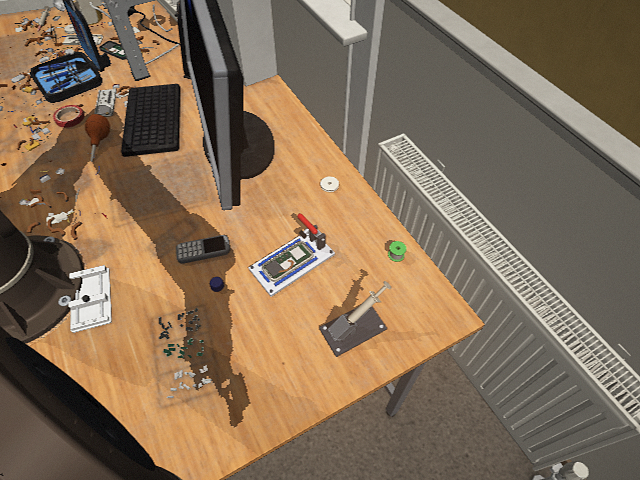

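The top view shows the fixture (278–338, 210–308) with the red bar at (303,223), the stand and syringe at (420,242), the blue cap at (291,354), the spools at (223,157) and (362,143), and the monitor left of x=220. The side view shows the clamp open at (307,225) and the syringe at (360,310).

```bash
cat > m.py <<'E'
from h import *
def ray(s,uv,z):
    K=s["camera_matrix"];d=np.array(s["attitude"])@np.array([(uv[0]-K[0,2])/K[0,0],(uv[1]-K[1,2])/K[1,1],1]);p=np.array(s["position"]);return p+d*(z-p[2])/d[2]
def tri(a,ua,b,ub):
    def rr(s,u):
        K=s["camera_matrix"];d=np.array(s["attitude"])@np.array([(u[0]-K[0,2])/K[0,0],(u[1]-K[1,2])/K[1,1],1]);return np.array(s["position"]),d/np.linalg.norm(d)
    p,d=rr(a,ua);q,e=rr(b,ub);t=np.linalg.lstsq(np.c_[d,-e],q-p,rcond=None)[0]
    x,y=p+t[0]*d,q+t[1]*e;return (x+y)/2,np.linalg.norm(x-y)
E
python3 - <<'E'
from m import *
T=dict(np.load("top0.npz"));S=dict(np.load("side0.npz"))
def box(P,m,nm):
    p=P[m][:,:2].astype(np.float32); r=cv2.minAreaRect(p*1000); print(nm,m.sum(),"rect",np.round(r[0],1),np.round(r[1],1),round(r[2],1))
for nm,s,rf,rs in(("top",T,(265,200,350,320),(390,180,450,285)),("side",S,(240,200,345,300),(310,270,400,360))):
    P=cloud(s);z=P[...,2];I=s["img"].astype(int);h=cv2.cvtColor(s["img"],cv2.COLOR_BGR2HSV)
    v,u=np.mgrid[:480,:640]
    R=lambda r:(u>=r[0])&(u<r[2])&(v>=r[1])&(v<r[3])
    tab=z[(R(rf))&(z<0.004)&(z>-.01)];print(nm,"table z",np.median(tab))
    box(P,R(rf)&(z>.006)&(z<.02),"plate")
    box(P,R(rs)&(z>.005)&(z<.012),"foot")
    mid=R(rf)&(h[...,1]>150)&((h[...,0]<6)|(h[...,0]>174))&(h[...,2]>120)
    n,l,st,c=cv2.connectedComponentsWithStats(mid.astype(np.uint8));k=1+np.argmax(st[1:,4])
    b=l==k;print("bar px",c[k],st[k],"P",np.median(P[b],0)); globals()[nm+"c"]=c[k]
    Q=P[b&(z>.05)];Q0=Q.mean(0);print(" bar ext",Q0,np.linalg.svd(Q-Q0)[2][0] if len(Q)<3000 else 0)
    # syringe: points above 0.03
    m=R(rs)&(z>.066)&(z<.2);Q=P[m];Q0=Q.mean(0);d=np.linalg.svd(Q-Q0,full_matrices=False)[2][0];t=(Q-Q0)@d
    print("syr",m.sum(),Q0,d,t.min(),t.max(),Q[:,2].max())
    m=R(rs)&(z>.02)&(h[...,1]<60)&(z<.06);box(P,m,"socket")
print("bar tri",tri(T,topc,S,sidec))
E
```

```text
top table z -0.0003550525903242008
plate 4113 rect [ 502.8 -207.8] [170.2  92.9] 8.7
foot 1502 rect [ 553.1 -394.9] [160.4  81. ] 0.4
bar px [302.64593301 221.87559809] [285 218  36   9 209] P [ 0.53755506 -0.19711821  0.10128796]
 bar ext [ 0.53682657 -0.19677719  0.10487174] [-0.21512478 -0.02252801  0.9763267 ]
syr 432 [ 0.55846839 -0.38618426  0.09164796] [-0.76206977  0.01261928 -0.64737193] -0.03958077991302861 0.04082678299005552 0.1236252868895481
socket 11 rect [ 484.4 -387.3] [ 6.7 23.7] 12.8
side table z 0.0008105447948832945
plate 2492 rect [ 497.6 -205.4] [160.7  82.5] 8.4
foot 1221 rect [ 540.9 -355.4] [182.7 141.4] 63.2
bar px [307.21969697 223.56060606] [298 214  19  20 132] P [ 0.53630839 -0.20162486  0.10194727]
 bar ext [ 0.53478069 -0.2048368   0.10668853] [ 0.26483986  0.55360556 -0.78954464]
syr 356 [ 0.55755698 -0.39114453  0.09127071] [-0.75518179 -0.025892   -0.65500387] -0.041283003386493995 0.03904964862105198 0.12245209019578085
socket 484 rect [ 512.8 -390.4] [27.4 64.4] 88.8
bar tri (array([ 0.53917894, -0.1964431 ,  0.09390487]), np.float64(3.153506457882507e-05))
```

Run:
```python
from m import *
T=dict(np.load("top0.npz"));S=dict(np.load("side0.npz"))
for nm,s,rf,rs in(("top",T,(265,205,350,320),(390,200,450,285)),("side",S,(240,230,345,300),(310,305,400,360))):
    h=cv2.cvtColor(s["img"],cv2.COLOR_BGR2HSV);vis=s["img"].copy()
    for r,zz,f,nn in((rf,.010,lambda h:(h[...,1]<60)&(h[...,2]>140),"plate"),(rs,.008,lambda h:(h[...,1]<75)&(h[...,2]<120),"foot")):
        m=np.zeros((480,640),np.uint8);m[r[1]:r[3],r[0]:r[2]]=f(h[r[1]:r[3],r[0]:r[2]])
        n,l,st,c=cv2.connectedComponentsWithStats(m);k=1+np.argmax(st[1:,4])
        v,u=np.nonzero(l==k);vis[v,u]=(255,0,255)
        p=np.array([ray(s,(a,b),zz)[:2] for a,b in zip(u,v)],np.float32)*1000
        R=cv2.minAreaRect(p);print(nm,nn,len(u),np.round(R[0],1),np.round(R[1],1),round(R[2],2))
    m=[]; 
    # syringe barrel cream: projected line at plane fits: report pca pixels
    r=(rs[0],rs[1]-40,rs[2],rs[3]) 
    cv2.imwrite(f"pics/{nm}v.png",cv2.resize(vis[180:360,240:460],None,fx=3,fy=3,interpolation=0))
a,b=cv2.imread("pics/topv.png"),cv2.imread("pics/sidev.png")
cv2.imwrite("pics/v.png",cv2.resize(np.vstack([a,b]),(660,600) if 0 else (366,600)) if 0 else cv2.resize(np.hstack([a,b]),(800,327)))
```

```text
top plate 1614 [ 497.2 -203. ] [159.7  79.8] 8.85
top foot 251 [ 489.8 -386.5] [38.  54.8] 55.95
side plate 1247 [ 496.2 -206.7] [160.5  83.1] 8.73
side foot 1517 [ 527.9 -389.9] [108.9  64. ] 0.07
```

View pics/v.png

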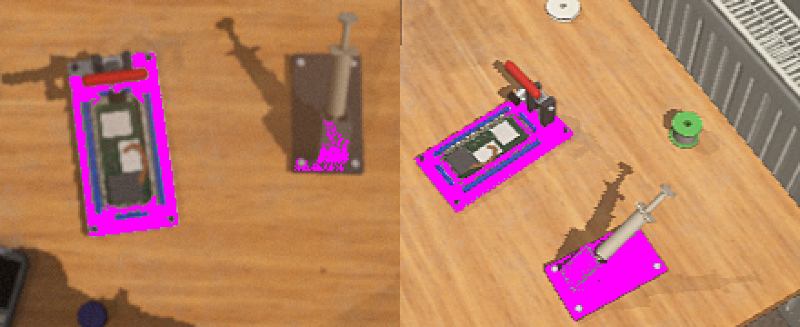

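The magenta masks cover the plate in both views and the foot in the side view. That puts the fixture origin at about (487,-206) mm with yaw 8.8°, the stand foot at about (528,-389) with yaw about 0°, and the bar at about (535,-199,96). I'll go above the bar with the fingers shut.

```bash
python3 -m handwheel '[[4,5,0,-0.5,0],[8,9.5,0,-1,0],[12,14,0,-1.5,0],[16,19,0,-2,0],[20,24,0,-2.4,0],[24,28.5,0,-2.4,0],[28,33.5,0,-2.4,0],[32.5,38.9,0,-2.4,0],[32.5,38.9,0,-2.4,0],[32.5,38.9,0,-2.4,0],[32.5,38.9,0,-2.4,0],[32.5,38.9,0,-2.4,0]]'
python3 - <<'E'
from m import *
s=snapshot("side");cv2.imwrite("pics/s1.png",s["img"]);r=read_state();print(r["eef_pos"],r["eef_rot"][:,0] if hasattr(r["eef_rot"],"shape") else r["eef_rot"],r["joints"],r["ft_force"])
E
```

```text
clock: 1.3
eef_pos: [0.5335, -0.1984, 0.2308]
eef_rot: [[1.0, 0.008, -0.001], [0.008, -1.0, 0.001], [-0.001, -0.001, -1.0]]
ft_force: [-0.6, -1.7, -0.4]
grip_width: -0.0001
grasp_force: 0.0
[ 0.53232875 -0.20054244  0.2308235 ] [ 0.99998866  0.00459538 -0.00125166] [ 0.33830967  0.34981813 -0.09688067  1.7060252   0.03798763  1.0887212
 -1.33659498] [-0.36309421 -0.11173962  0.27104846]
```

View pics/s1.png

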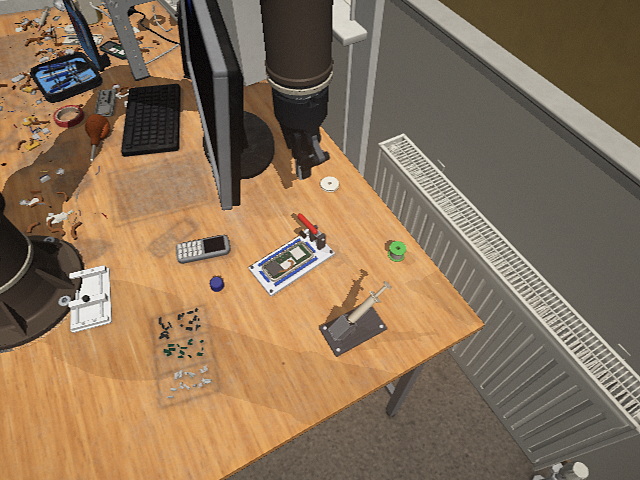

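The gripper is clear above the clamp at about (310,165), and nothing is blocked. Next I swing the bar down along its arc.

```bash
python3 -m handwheel '[[0.4,0,-5,0,0],[0.4,0,-10,0,0],[0.4,0.1,-12.6,0,0],[-0.1,0,-13.3,0,0],[-0.9,-0.1,-14,0,0],[-1.5,-0.2,-14.7,0,0],[-2,-0.25,-15.4,0,0],[-2.3,-0.3,-16.1,0,0],[-2.5,-0.3,-16.8,0,0],[-2.6,-0.35,-17.2,0,0],[-2.7,-0.35,-17.6,0,0],[-2.7,-0.35,-17.6,0,0]]'
```

```text
clock: 2.55
eef_pos: [0.5057, -0.2038, 0.0547]
eef_rot: [[1.0, 0.004, -0.001], [0.004, -1.0, 0.0], [-0.001, -0.0, -1.0]]
ft_force: [0.2, 0.2, -0.1]
grip_width: 0.0001
grasp_force: 0.0
```

```bash
python3 -m handwheel '[[0,0,-0.3,0,0],[0,0,-0.5,0,0],[0,0,-0.6,0,0],[0,0,-0.7,0,0],[0,0,-0.7,0,0]]'
python3 - <<'E'
from m import *
s=snapshot("side");cv2.imwrite("pics/s2.png",cv2.resize(s["img"][150:350,220:420],None,fx=3,fy=3))
E
```

```text
clock: 3.05
eef_pos: [0.5059, -0.204, 0.0491]
eef_rot: [[1.0, 0.004, 0.0], [0.004, -1.0, -0.0], [0.0, 0.0, -1.0]]
ft_force: [-3.6, 0.3, 10.9]
grip_width: 0.0003
grasp_force: 5.4
```

View pics/s2.png

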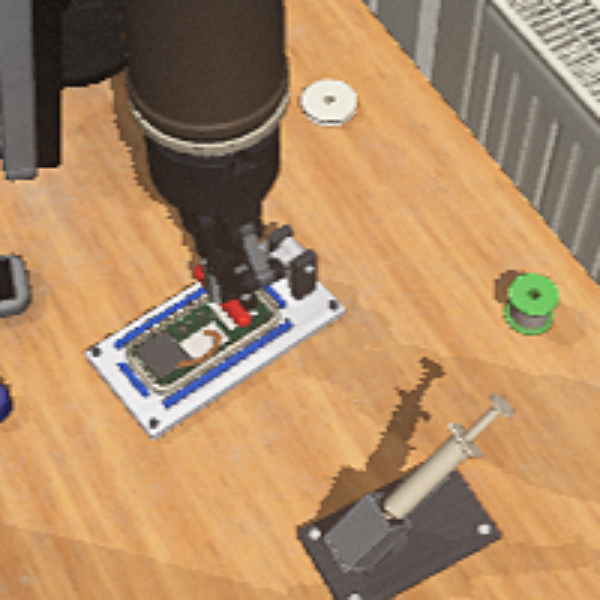

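The red bar lies level at (235,310) in the crop with 11 N on the stop, and the syringe is still in its stand at (440,470). I'll retract and measure the barrel line.

```bash
python3 -m handwheel '[[0,0,5,0,3],[0,0,10,0,5],[0,-5,13,0,5],[1,-9,13,0,5],[2,-13,13,0,5],[3,-16,13,0,5],[4,-18.5,13,0,5],[4,-18.5,13,0,5],[4,-18.5,13,0,5],[4,-18.5,13,0,5]]'
python3 - <<'E'
from m import *
for n,r in(("top",(390,180,450,285)),("side",(310,270,400,360))):
    s=dict(np.load(n+"0.npz"));P=cloud(s);h=cv2.cvtColor(s["img"],cv2.COLOR_BGR2HSV)
    v,u=np.mgrid[:480,:640];m=(u>=r[0])&(u<r[2])&(v>=r[1])&(v<r[3])
    z=P[...,2];x=P[...,0]
    b=m&(z>.05)&(z<.13)
    a=(x+z)[b]/2**.5;p=(z-x)[b]/2**.5;y=P[...,1][b]
    for lo in np.arange(.40,.52,.01):
        k=(a>=lo)&(a<lo+.01)
        if k.sum()>3: print(n,round(lo,2),k.sum(),"off",np.round(np.percentile(p[k],[50,90]),4),"y",np.round(np.percentile(y[k],[5,50,95]),4))
s=snapshot("wrist");cv2.imwrite("pics/w1.png",s["img"])
E
```

```text
clock: 4.1
eef_pos: [0.5458, -0.3876, 0.1782]
eef_rot: [[1.0, 0.005, -0.0], [0.005, -1.0, 0.001], [-0.0, -0.001, -1.0]]
ft_force: [0.2, 0.6, 0.8]
grip_width: 0.0502
grasp_force: 0.0
top 0.4 78 off [-0.3266 -0.3179] y [-0.398  -0.3862 -0.3746]
top 0.41 56 off [-0.3283 -0.3255] y [-0.3924 -0.3854 -0.3797]
top 0.42 49 off [-0.3277 -0.3254] y [-0.3928 -0.3858 -0.38  ]
top 0.43 57 off [-0.3281 -0.3258] y [-0.3925 -0.3849 -0.3797]
top 0.44 51 off [-0.3275 -0.3256] y [-0.3921 -0.3852 -0.3796]
top 0.45 59 off [-0.3283 -0.3257] y [-0.3929 -0.3858 -0.3799]
top 0.46 111 off [-0.3304 -0.3266] y [-0.397  -0.386  -0.3762]
top 0.47 19 off [-0.3324 -0.3309] y [-0.3889 -0.3867 -0.384 ]
top 0.48 23 off [-0.3316 -0.3307] y [-0.3891 -0.386  -0.3843]
top 0.49 67 off [-0.3328 -0.3266] y [-0.3927 -0.3864 -0.3799]
side 0.4 74 off [-0.3251 -0.3189] y [-0.4024 -0.3921 -0.3779]
side 0.41 49 off [-0.3278 -0.3255] y [-0.3969 -0.393  -0.3851]
side 0.42 51 off [-0.3281 -0.3254] y [-0.3969 -0.3936 -0.3845]
side 0.43 53 off [-0.328  -0.3259] y [-0.3969 -0.3931 -0.385 ]
side 0.44 49 off [-0.3277 -0.3253] y [-0.3967 -0.3926 -0.3838]
side 0.45 50 off [-0.3277 -0.3259] y [-0.3971 -0.3918 -0.3838]
side 0.46 81 off [-0.3293 -0.3262] y [-0.4003 -0.3918 -0.3802]
side 0.47 22 off [-0.3316 -0.33  ] y [-0.3926 -0.3906 -0.3872]
side 0.48 18 off [-0.3321 -0.3309] y [-0.393  -0.3907 -0.3882]
side 0.49 47 off [-0.3314 -0.3265] y [-0.3972 -0.3902 -0.3829]
```

View pics/w1.png

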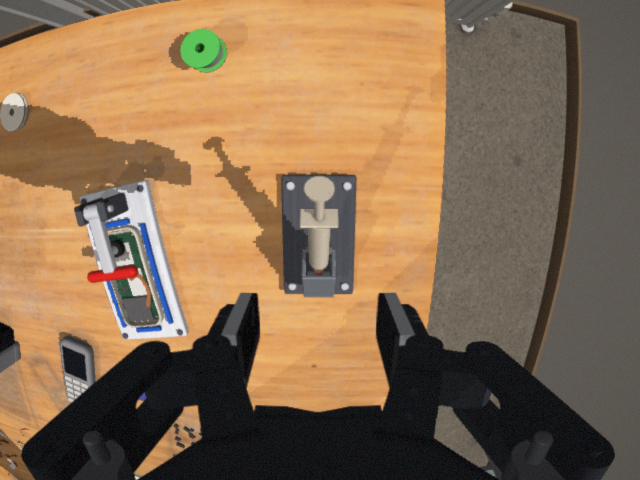

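The wrist view has the syringe at (319,250), midway between the fingers (238–397), and the bar is down at (113,274). The barrel grasp point is about (549,-388.5,77). Now I descend and grip.

```bash
python3 -m handwheel '[[0.3,0,-4,0,5],[0.3,0,-8,0,5],[0.3,0,-11,0,5],[0.3,0,-11.6,0,5],[0.3,0,-11.6,0,5],[0.3,0,-11.6,0,0],[0.3,0,-11.6,0,0],[0.3,0,-11.6,0,0],[0.3,0,-11.6,0,0],[0.3,0,-11.6,0,0],[0.3,0,-11.6,0,0],[0.3,0,-11.6,0,0]]' 20
```

```text
clock: 5.35
eef_pos: [0.5498, -0.3896, 0.0644]
eef_rot: [[1.0, 0.004, 0.003], [0.004, -1.0, -0.002], [0.003, 0.002, -1.0]]
ft_force: [-0.7, 1.6, 7.1]
grip_width: 0.0163
grasp_force: 24.7
```

```bash
python3 -m handwheel '[[0,0,0.2,0,0],[0.4,0,0.6,0,0],[0.8,0,1.0,0,0],[1.2,0,1.4,0,0],[1.6,0,1.8,0,0],[2.0,0,2.2,0,0],[2.3,0,2.5,0,0],[2.3,0,2.5,0,0],[2.3,0,2.5,0,0]]' 20
python3 - <<'E'
from m import *
s=snapshot("side");cv2.imwrite("pics/s3.png",cv2.resize(s["img"][220:370,280:440],None,fx=4,fy=4))
E
```

```text
clock: 6.25
eef_pos: [0.5716, -0.389, 0.0872]
eef_rot: [[1.0, 0.004, -0.0], [0.004, -1.0, -0.0], [-0.0, 0.0, -1.0]]
ft_force: [-0.4, -0.7, -0.3]
grip_width: 0.0162
grasp_force: 23.7
```

View pics/s3.png

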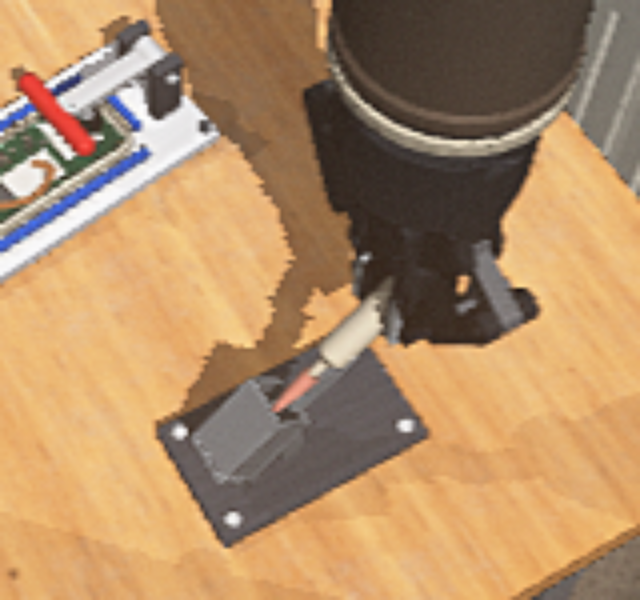

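The nose tip is thin and sits just inside the socket mouth at (280,405), and the clamp is down. I'll pivot the syringe upright about the upper lip of the socket.

```bash
python3 -m handwheel '[[-0.6,0,0.2,0,0],[-1.2,0,0.85,0,0],[-1.9,0,1.4,0,0],[-2.5,0,1.75,0,0],[-3.1,0,2.05,0,0],[-3.6,0,2.25,0,0],[-4.2,0,2.4,0,0],[-4.8,0,2.55,0,0],[-5.4,0,2.6,0,0],[-5.4,0,2.6,0,0]]' 20
python3 - <<'E'
from m import *
s=snapshot("side");cv2.imwrite("pics/s4.png",cv2.resize(s["img"][220:370,280:440],None,fx=4,fy=4))
E
```

```text
clock: 7.3
eef_pos: [0.5171, -0.3893, 0.1138]
eef_rot: [[1.0, 0.003, 0.0], [0.003, -1.0, -0.0], [0.0, 0.0, -1.0]]
ft_force: [2.9, -0.1, 1.0]
grip_width: 0.0167
grasp_force: 25.0
```

View pics/s4.png

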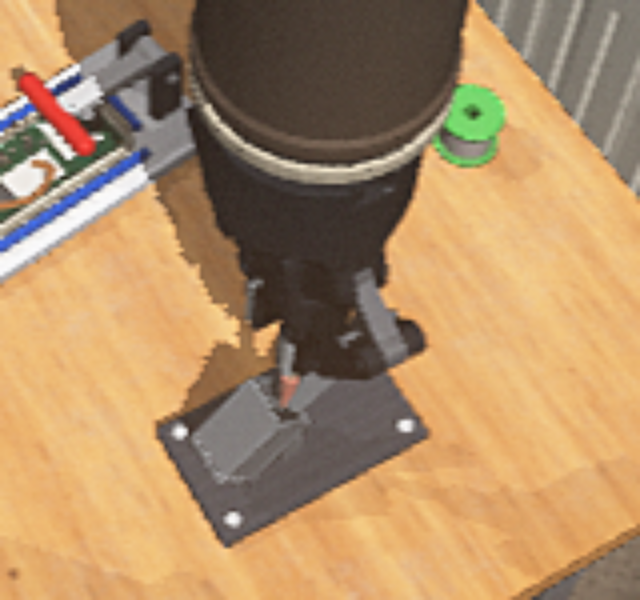

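The syringe is now nearly upright with its nose at (288,395), and the fingers still hold it. I'll lift it and measure the tilt.

```bash
python3 -m handwheel '[[0.2,0,2,0,0],[0.4,0,4,0,0],[0.4,0,5,0,0],[0.4,0,5,0,0],[0.4,0,5,0,0]]' 20
cat > tilt.py <<'E'
from m import *
def run(name,Y,roi,out):
    s=snapshot("side");np.savez(out+".npz",**s);I=s["img"];h=cv2.cvtColor(I,cv2.COLOR_BGR2HSV)
    r=read_state();e=r["eef_pos"];K=s["camera_matrix"];A=np.array(s["attitude"])
    c=A.T@(np.array([e[0],Y,e[2]-.04])-s["position"]);uv=(K@c)[:2]/c[2];print("expect",uv)
    u0,v0=(uv-45).astype(int);m=np.zeros(h.shape[:2],np.uint8)
    P=cloud(s);z=P[...,2]
    sub=np.zeros_like(m,bool);sub[v0:v0+90,u0:u0+90]=1
    m=sub&(z>e[2]-.085)&(z<e[2]-.003)&(abs(P[...,0]-e[0])<.05)&(abs(P[...,1]-Y)<.03)&(z>.012)&(h[...,2]>70)&(h[...,1]>25)
    v,u=np.nonzero(m);pts=[]
    for a,b in zip(u,v):
        d=A@np.array([(a-K[0,2])/K[0,0],(b-K[1,2])/K[1,1],1]);p=np.array(s["position"]);pts.append(p+d*(Y-p[1])/d[1])
    p=np.array(pts)[:,[0,2]];Q=P[m]
    for zl in np.arange(p[:,1].min(),p[:,1].max(),.008):
        k=(p[:,1]>=zl)&(p[:,1]<zl+.008)
        if k.any():print(round(zl,3),k.sum(),"x mid",round((p[k,0].min()+p[k,0].max())/2,4),"w",round(np.ptp(p[k,0]),4),"cloud y",round(np.median(Q[k,1]),4))
    print("eef",e,"cloudmin",Q.min(0))
    J=I.copy();J[m]=(255,0,255)
    cv2.imwrite("pics/"+out+".png",cv2.resize(np.hstack([I[v0:v0+90,u0:u0+90],J[v0:v0+90,u0:u0+90]]),None,fx=4,fy=4))
E
python3 -c "
from tilt import *
run('side',-.3885,None,'t1')"
```

```text
clock: 7.85
eef_pos: [0.5209, -0.3889, 0.1625]
eef_rot: [[1.0, 0.003, -0.001], [0.003, -1.0, 0.0], [-0.001, -0.0, -1.0]]
ft_force: [-0.2, 1.2, -0.8]
grip_width: 0.0166
grasp_force: 24.8
expect [352.90683014 300.00510023]
0.09 6 x mid 0.5278 w 0.0058 cloud y -0.3918
0.098 9 x mid 0.5282 w 0.0078 cloud y -0.393
0.106 13 x mid 0.5286 w 0.0099 cloud y -0.3932
0.114 10 x mid 0.5292 w 0.0116 cloud y -0.3915
eef [ 0.52082513 -0.3887257   0.16216066] cloudmin [ 0.52270863 -0.39704845  0.09532266]
```

View pics/t1.png

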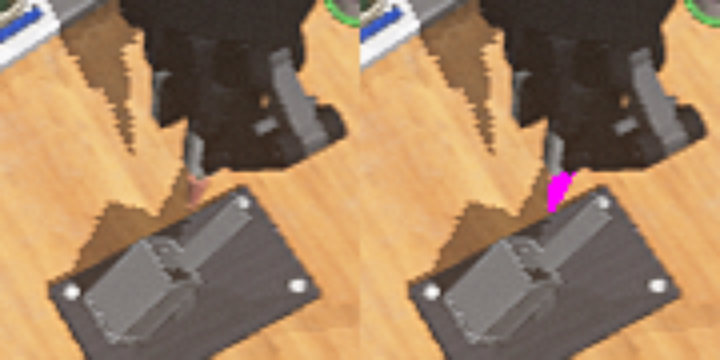

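The nose shows in magenta at (560,190) and hangs about 4° off plumb, nose toward +x, which is within tolerance. I'll check the monitor clearance and carry the syringe over.

```bash
python3 - <<'E'
from m import *
P=cloud(dict(np.load("top0.npz")));Q=P.reshape(-1,3);k=(Q[:,2]>.08)&(Q[:,2]<.6)&(Q[:,0]>.3)&(Q[:,0]<.6)&(Q[:,1]>-.18)&(Q[:,1]<0);Q=Q[k]
for x in(.3,.35,.4,.45,.5,.55):
    q=Q[(Q[:,0]>=x)&(Q[:,0]<x+.05)]
    if len(q):print(x,q[:,1].min(),q[:,2].min(),q[:,2].max())
E
python3 -m handwheel '[[0,1,1,0,0],[-0.5,2.5,1,0,0],[-1,4.5,1,0,0],[-2,7,1,0,0],[-3,9,1,0,0],[-4,11.5,1,0,0],[-5,13.5,1,0,0],[-6,15.5,1,0,0],[-6.5,17,1,0,0],[-6.5,17.8,1,0,0],[-6.5,17.8,1,0,0],[-6.5,17.8,1,0,0]]' 20
python3 -c "
from tilt import *
run('side',-.211,None,'t2')"
```

```text
0.4 -0.07940289881417778 0.08001232556571936 0.35055934676607214
0.45 -0.08360955208457488 0.09068838157678205 0.3831508934115204
0.5 -0.17932488157994392 0.0964169456238172 0.37586335345331223
clock: 9.1
eef_pos: [0.4572, -0.2116, 0.1734]
eef_rot: [[1.0, 0.003, 0.0], [0.003, -1.0, -0.001], [0.0, 0.001, -1.0]]
ft_force: [-0.3, 0.8, 0.1]
grip_width: 0.0167
grasp_force: 24.8
expect [269.65843867 233.93051189]
0.101 5 x mid 0.4621 w 0.0022 cloud y -0.2135
0.109 7 x mid 0.4638 w 0.0043 cloud y -0.2162
0.117 12 x mid 0.4635 w 0.0064 cloud y -0.2158
0.125 11 x mid 0.4643 w 0.0063 cloud y -0.2151
0.133 16 x mid 0.4663 w 0.0118 cloud y -0.2194
0.141 21 x mid 0.4659 w 0.0135 cloud y -0.2193
0.149 3 x mid 0.4661 w 0.0135 cloud y -0.2183
eef [ 0.45711922 -0.21184659  0.1733287 ] cloudmin [ 0.45750589 -0.22208807  0.10609251]
```

View pics/t2.png

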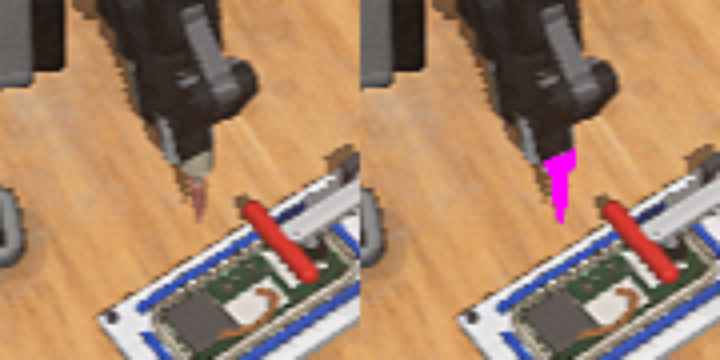

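The syringe hangs practically plumb at (560,190) in the crop, in front of the red bar and over the free half, with its nose at about (461,-212,105) mm. Now I lower it.

```bash
python3 -m handwheel '[[0,0.1,-1.5,0,0],[0,0.1,-3,0,0],[0,0.1,-4.5,0,0],[0,0.1,-5.5,0,0],[0,0.1,-6.2,0,0],[0,0.1,-6.5,0,0],[0,0.1,-6.5,0,0],[0,0.1,-6.5,0,0],[0,0.1,-6.5,0,0],[0,0.1,-6.5,0,0]]' 20
python3 -c "
from tilt import *
run('side',-.211,None,'t3')"
```

```text
clock: 10.15
eef_pos: [0.457, -0.2101, 0.1087]
eef_rot: [[1.0, 0.004, 0.001], [0.004, -1.0, -0.0], [0.001, 0.0, -1.0]]
ft_force: [0.7, -1.2, -0.1]
grip_width: 0.0167
grasp_force: 24.8
expect [272.64310406 254.03408127]
0.011 6 x mid 0.5131 w 0.0046 cloud y -0.2299
0.019 6 x mid 0.511 w 0.0045 cloud y -0.2262
0.027 7 x mid 0.5081 w 0.0066 cloud y -0.2214
0.035 9 x mid 0.4854 w 0.0479 cloud y -0.2174
0.043 15 x mid 0.4838 w 0.0475 cloud y -0.2127
0.051 17 x mid 0.483 w 0.0454 cloud y -0.2098
0.059 20 x mid 0.4815 w 0.0445 cloud y -0.2056
0.067 23 x mid 0.4798 w 0.0405 cloud y -0.2091
0.075 26 x mid 0.4793 w 0.0378 cloud y -0.2168
0.083 16 x mid 0.4778 w 0.0337 cloud y -0.1873
0.091 6 x mid 0.4887 w 0.0084 cloud y -0.1828
eef [ 0.45689322 -0.21004253  0.10866074] cloudmin [ 0.45840688 -0.23099119  0.04152743]
```

View pics/t3.png

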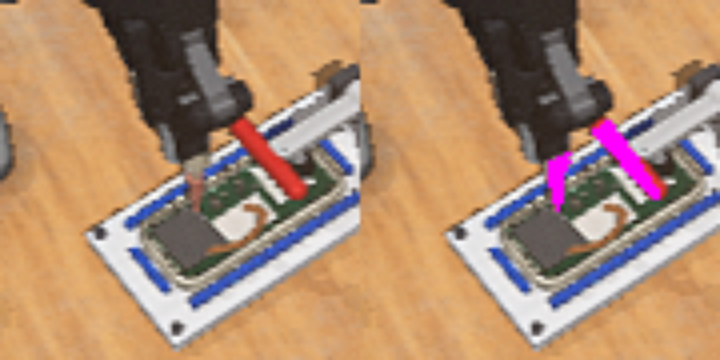

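The nose hangs at about (198,205) over the free half, roughly 2 cm above the board, with the clamp down and no contact force. I'm handing it in.

```bash
python3 -c "
from plant import robot
print(robot.job_done())"
```

```text
the job is handed in; nothing more can be done
None
```

I handed in the job at about 10 s of the 51 s limit: the clamp is down on its stop, and the syringe is held nose-down, within about 5° of plumb, roughly 2 cm above the free half of the handset with no contact force; the hand-in gave no verdict.

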